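# Stand the fallen recipe card back up at the coffee bar

## Robot

A 7-joint arm with a two-finger parallel gripper is mounted at the origin on the work surface. World frame = base frame: x ahead of the robot, y to its left, z up, the work surface at z = 0. Lengths are in mm, angles in rad, forces in N, time in s.
With the tool pointing down it reaches from about 425 to 950 mm from the base axis. Payload 4.7 kg.
Tool frame: the origin (TCP) lies at the very end of the fingers, on their centre line; the grasp point (between the pads) lies 19 mm behind it; z points along the fingers, y is the line along which they close (so a half turn about z gives the same grasp; the last joint's range is limited). The gripper opens to 85 mm and grips with 20 to 120 N. Pads are 22 mm wide; open, the fingers measure 114 mm over their backs; the gripper's body (76 mm by 85 mm) begins 54 mm behind the grasp point. The pads swing forward as they close: fully open they stand 13 mm farther back than shut.
Start: joints at [-1.299, 0.469, -0.049, 1.532, 0.024, 1.141, -0.082], TCP at [199.951, 644.723, 231.335] pointing down, gripper open.
Joint ranges: [-2.59, 2.59], [-0.33, 1.99], [-1.39, 1.29], [0.1, 2.45], [-1.04, 4.18], [0.21, 1.99], [-2.66, 2.66]. Speed limits (rad/s): [2.57, 2.57, 3.14, 3.14, 3.14, 3.14, 3.14].

## Interface

Orientations are given as a rotation vector (axis times angle).
In Python, from bench import telemetry, optics, workorder gives the robot as it stands.
- The arm moves only by the shell command python3 -m pendant 'ROWS' [FORCE]. ROWS is JSON, a list of rows, each an object with "jaw": the opening, from 0 (shut) to 1 (fully open); "translation": the shift along the world's x, y, z in cm, a list of three; "turn": the turn about the world's z in degrees. In form: [{"jaw": jaw, "translation": [x, y, z], "turn": turn}, ...]. A call has 1 to 5 rows; each row shifts and turns the commanded pose from where the row before left it; what a row does not reach is not made up. A row lasts 1/8 s, in which the tool goes at most 62.5 mm and 10.7 degrees, less where a joint would pass 70% of its speed; a pose out of reach is approached as far as the arm can. A call is refused whole if a number of a shift passes 6.25 or a number of a turn 10.7, either way. A call with a gripper value outside its range is refused whole. The fingers move at their own pace and stop on an object; FORCE is the grip in N (left out, the last holds). Time passes only in rows, so rows that do not move let the fingers close. It gives the time, the measured TCP pose, the force, the opening and the grip force at its end, in the units of the state.
- telemetry.observe(): the state, without advancing time (a new reading comes with each control period).
- optics.snapshot(name): name is "side" or "top" or "wrist"; returns the picture (480x640x3 uint8, blue, green, red); there is no depth.
- optics.camera_model(name): a dict with "intrinsics" (3x3 intrinsics, pixels), "D" ([k1, k2, p1, p2, k3] as OpenCV has them; the pictures are not rectified), "pose" (4x4, takes a point from camera to world coordinates). Camera axes: x right, y up, looking along -z (the intrinsics and any distortion apply to the point x, -y, -z); pixel columns grow to the right and rows downward; lengths in mm; the calibration is good to about 2 mm. A picture is of the moment at which its call begins: read the wrist's pose just before it. camera_model takes no time and is no camera call; for the wrist camera it gives the pose at the moment of the call.
- workorder.job_done(): hands the job in; it is judged then, once.
The state is a dict: "t": time; "joints": joint angles; "qd": joint speeds; "effort": joint torques, N m; "tool_pos": TCP position; "orientation": TCP orientation; "ft_force": force on the tool from outside, world axes, zero at the start; "moment": the same for the moment, N m; "opening": opening from 0.0 (shut) to 1.0 (fully open); "grasp_force": force on a finger pad.
Only numpy, scipy, OpenCV 4.12 (cv2) and the standard library are available. Lean on these libraries where they do the work, as an engineer would, in place of code of your own. Each camera call takes 0.05 s, during which the arm holds its last target. There are 200 camera calls.

## Task

The orange recipe-card stand has been knocked onto its back on the coffee counter. Without picking it up, push its foot over with the fingertips so that it stands upright again, and only then push it across the counter until its back is flush against the wooden rail, in the free space between the things already standing there. Leave everything else where it is.

Things in the scene. Friction and masses are not known exactly. Their poses are not given: they have to be found in the camera images.
- stand: orange recipe-card stand, L-shaped from the side: dark wood foot 70 deep x 120 wide x 18 mm, and on its back edge a card plate 5 mm thick, 120 wide, up to 110 mm high (white cup picture in front). Origin: centre of the foot's underside; z up along the card, -x out of its front, y along its width. 0.4 kg, mostly the foot; centre of mass 30 mm before the back edge, 18 mm over the underside
- stand_back (a point): middle of the back lower edge of the stand's foot, 35 mm behind its origin. Lying on its back, the stand pivots on this edge: its z points level, roughly to the rail, the card lies picture up. Pushed about 30 degrees over towards the robot's side, it drops onto its foot by itself. Friction on the counter is about 0.5 to 0.7
- stand_toe (a point): middle of the front lower edge of the stand's foot, 70 mm in front of stand_back: on the counter when it stands, 70 mm up while it lies on its back. Then the foot is a wall 70 mm high, 120 mm wide; the face to push on is the foot's top face, which looks towards the rail, 18 mm from stand_back on the card's side
- rail: fixed wooden rail on the counter beyond the stand, 640 mm long, 28 mm high, 22 mm thick. Origin: bottom edge of its front face (the face towards the robot), at mid-length; x points out of the back of the rail away from the robot, y along the rail
- green_stand: bystander: a second stand of the same shape and size but green, upright near the rail about 220 mm to one side of its middle (either side), origin at the centre of its underside
- syrup: bystander: amber syrup bottle, 66 mm across, 210 mm high, near the rail on the other side, about 220 mm from its middle; origin at the centre of its underside
- pitcher: bystander: steel milk pitcher with a handle, 84 mm across, 95 mm high; origin at the centre of its underside
- cup: bystander: white cup with a handle, 72 mm across, 62 mm high; origin at the centre of its underside
- tamper: bystander: dark steel coffee tamper, 58 mm across, 90 mm high; origin at the centre of its underside
- sugar_jar: bystander: glass sugar jar with a wooden cap, 72 mm across, 100 mm high; origin at the centre of its underside
Not all that is in view belongs to the job. Of the things that look like the stand, take the one that is farthest from the robot's base at the start.

How it is judged (in metres and radians):
On the way, in this order (a step that is already met when the one before it is completed fails the run):
1. the orange stand stands upright on its foot, its back still more than 40 mm from the rail (angle between stand's own z axis and vertical below 0.08 rad and x of stand_back in the frame of rail below -0.04 m and height (world z) of stand_toe below 0.006 m), for 0.2 s.
2. the upright stand has its back flush against the rail (angle between stand's own z axis and vertical below 0.08 rad and x of stand_back in the frame of rail above -0.008 m and angle between the x axis of stand and the x axis of rail, either way round below 0.08 rad and y of stand_back in the frame of rail between -0.1 and 0.1 m and x of stand_toe in the frame of rail below -0.05 m), for 0.2 s.
At the end, for the whole second after the job is handed in: the orange stand stands upright (within 0.08 rad) and at rest on its foot, facing the robot's side, the middle of its back edge within 8 mm of the rail's front face and square to it within 0.08 rad, within 100 mm of the rail's middle (all of step 2 and linear speed of stand below 0.02 m/s and angular speed of stand below 0.2 rad/s and height (world z) of each of stand_back, stand_toe below 0.006 m); the robot touches nothing.
It fails at once if the orange stand is lifted off the counter or rolled on its side (both the back and the front lower edge of its foot more than 12 mm up) (height (world z) of each of stand_back, stand_toe above 0.012 m).
It fails at once if another thing on the counter is moved more than 20 mm or tipped ((distance of green_stand from where it was at the start of the episode above 0.02 m or angle between green_stand's own z axis and vertical above 0.2 rad) or (distance of syrup from where it was at the start of the episode above 0.02 m or angle between syrup's own z axis and vertical above 0.2 rad) or (distance of pitcher from where it was at the start of the episode above 0.02 m or angle between pitcher's own z axis and vertical above 0.2 rad) or (distance of cup from where it was at the start of the episode above 0.02 m or angle between cup's own z axis and vertical above 0.2 rad) or (distance of tamper from where it was at the start of the episode above 0.02 m or angle between tamper's own z axis and vertical above 0.2 rad) or (distance of sugar_jar from where it was at the start of the episode above 0.02 m or angle between sugar_jar's own z axis and vertical above 0.2 rad)).
It also fails if it takes over 53 s, if anything falls off the work surface, if the arm or the gripper's body presses on something with over 40 N, if the wrist force passes 120 N, or if a joint passes its speed limit or range.

## Working session

There is one attempt and no reset: what is moved stays moved. The work goes in short steps, Python scripts to look and compute and a shell command to move; the robot and the scene stay as the last step left them, time stands still between calls to the robot, and variables do not carry over. Pictures are saved under pics/ and viewed, at most 11 in all, crops included, and the job is handed in when it is done.

```bash
mkdir -p pics; cat > h.py <<'E'
import numpy as np, cv2
from bench import telemetry, optics, workorder
def ray(name,px):
    m=optics.camera_model(name);K=np.array(m["intrinsics"],float);D=np.array(m["D"],float);T=np.array(m["pose"],float)
    u=cv2.undistortPoints(np.array(px,float).reshape(-1,1,2),K,D).reshape(-1,2)
    d=np.c_[u[:,0],-u[:,1],-np.ones(len(u))]@T[:3,:3].T
    return T[:3,3],d
def onz(name,px,z):
    o,d=ray(name,px); return o+d*((z-o[2])/d[:,2])[:,None]
E
python3 - <<'E'
from h import *
s=telemetry.observe();print(s["t"],s["tool_pos"],s["orientation"],s["opening"])
for n in("top","side"):
    cv2.imwrite(f"pics/{n}0.png",optics.snapshot(n)); print(n,np.round(optics.camera_model(n)["pose"],2))
E
```

```text
0.0 [199.80869004 644.13929177 230.26011933] [-4.70627473e-01 -3.10589924e+00  3.04662886e-03] 1.00126537984763
top [[ 2.00000e-02  9.90000e-01 -1.10000e-01  3.95060e+02]
 [-1.00000e+00  2.00000e-02 -1.00000e-02  1.15900e+01]
 [-0.00000e+00  1.10000e-01  9.90000e-01  1.08236e+03]
 [ 0.00000e+00  0.00000e+00  0.00000e+00  1.00000e+00]]
side [[ 9.60000e-01  1.40000e-01 -2.40000e-01  2.01970e+02]
 [-2.80000e-01  5.10000e-01 -8.10000e-01 -1.07873e+03]
 [ 1.00000e-02  8.50000e-01  5.30000e-01  7.55670e+02]
 [ 0.00000e+00  0.00000e+00  0.00000e+00  1.00000e+00]]
```

View pics/top0.png

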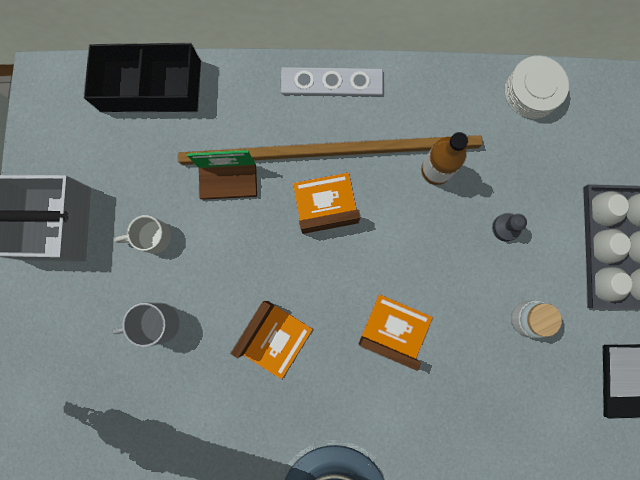

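View pics/side0.png

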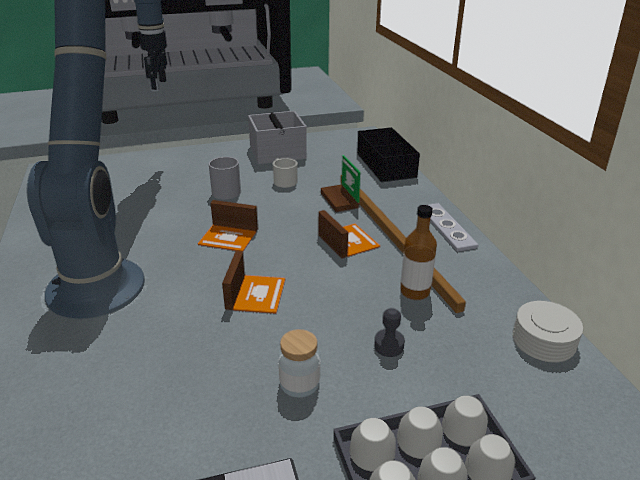

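The top view shows the target stand (farthest of the three orange ones) with its card at about (327,195) and the foot wall at (330,222). The rail runs from (180,157) to (480,142), with the green stand at (225,175) and the syrup at (443,160). In the side view it lies with the foot wall towards the robot at (333,233).

```bash
cat > meas.py <<'E'
from h import *
im=cv2.imread("pics/top0.png");hsv=cv2.cvtColor(im,cv2.COLOR_BGR2HSV)
def blob(m,roi):
    k=np.zeros_like(m);x0,y0,x1,y1=roi;k[y0:y1,x0:x1]=m[y0:y1,x0:x1]
    return max(cv2.findContours(k,0,2)[0],key=cv2.contourArea)
org=cv2.inRange(hsv,(8,150,140),(25,255,255)); brn=cv2.inRange(hsv,(3,80,20),(20,255,135))
roi=(285,165,370,245)
m=org.copy(); m=cv2.morphologyEx(m,cv2.MORPH_CLOSE,np.ones((9,9)))
c=blob(m,roi);q=cv2.approxPolyDP(cv2.convexHull(c),4,True).reshape(-1,2)
print("card px",q.tolist());print(np.round(onz("top",q,5),1))
b=blob(brn,roi);q=cv2.approxPolyDP(cv2.convexHull(b),2,True).reshape(-1,2)
print("foot px",q.tolist());print("z70\n",np.round(onz("top",q,70),1),"\nz0\n",np.round(onz("top",q,0),1))
# rail front edge lower boundary, columns 265..415
rl=cv2.inRange(hsv,(8,80,60),(25,255,220)); pts=[]
for u in range(265,415,5):
    r=np.where(rl[130:168,u])[0]
    if len(r): pts.append((u,130+r.min(),130+r.max()))
pts=np.array(pts)
for nm,col,z in(("back top",1,28),("front top",2,28),("front bottom",2,0)):
    P=onz("top",pts[:,[0,col]],z);f=np.polyfit(P[:,1],P[:,0],1);print(nm,"x=%.1f%+.4f*y"%(f[1],f[0]),"res",np.std(P[:,0]-np.polyval(f,P[:,1])))
print("rail ends z28",np.round(onz("top",[(180,162),(482,147)],28),1))
print("green foot, syrup",np.round(onz("top",[(200,198),(256,195),(433,180)],9),1))
E
python3 meas.py
```

```text
card px [[348, 173], [355, 209], [300, 220], [293, 183]]
[[666.8 -18.8   5. ]
 [590.1 -34.4   5. ]
 [564.9  79.9   5. ]
 [643.4  96.6   5. ]]
foot px [[358, 210], [359, 217], [355, 223], [302, 232], [299, 221]]
z70
 [[576.4 -37.5  70. ]
 [562.5 -39.7  70. ]
 [550.5 -32.   70. ]
 [531.   71.3  70. ]
 [552.6  77.7  70. ]] 
z0
 [[589.  -40.9   0. ]
 [574.1 -43.2   0. ]
 [561.3 -35.    0. ]
 [540.4  75.4   0. ]
 [563.5  82.3   0. ]]
back top x=725.3-0.0762*y res 0.607214390436414
front top x=700.7-0.0757*y res 0.8485757305213099
front bottom x=708.8-0.0757*y res 0.871110937628652
rail ends z28 [[ 679.9  332.5   28. ]
 [ 722.7 -298.    28. ]]
green foot, syrup [[ 607.7  291.2    9. ]
 [ 615.7  173.1    9. ]
 [ 654.2 -197.6    9. ]]
```

```bash
python3 -c "
import cv2
im=cv2.imread('pics/top0.png')[125:245,180:480];cv2.imwrite('pics/crop1.png',cv2.resize(im,None,fx=2.6,fy=2.6,interpolation=2))"
```

```text
(no output)
```

View pics/crop1.png

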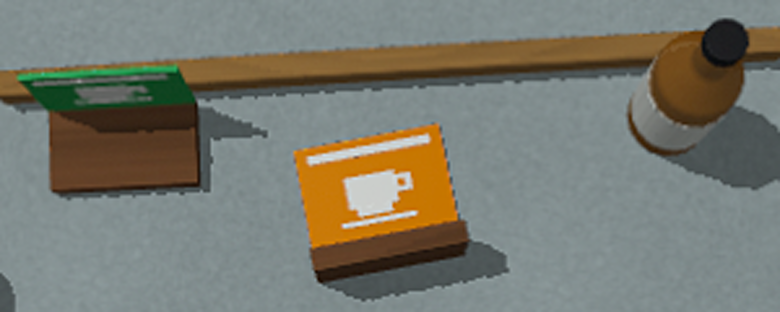

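Stand_back is at about (547,17) with yaw 11.7°, and the rail front is at x≈704, so the gap is about 150 mm. I'll move above the card, behind the foot wall: TCP target (595,26), turn +29°.

```bash
python3 -m pendant '[{"jaw":0.5,"translation":[2.6,-4.1,0],"turn":2},{"jaw":0.5,"translation":[2.6,-4.1,0],"turn":2},{"jaw":0.5,"translation":[2.6,-4.1,0],"turn":2},{"jaw":0.5,"translation":[2.6,-4.1,0],"turn":2},{"jaw":0.5,"translation":[2.6,-4.1,0],"turn":2}]'
python3 -m pendant '[{"jaw":0.5,"translation":[2.6,-4.1,0],"turn":2},{"jaw":0.5,"translation":[2.6,-4.1,0],"turn":2},{"jaw":0.5,"translation":[2.6,-4.1,0],"turn":2},{"jaw":0.5,"translation":[2.6,-4.1,0],"turn":2},{"jaw":0.5,"translation":[2.6,-4.1,0],"turn":2}]'
python3 -m pendant '[{"jaw":0.5,"translation":[2.6,-4.1,0],"turn":2},{"jaw":0.5,"translation":[2.6,-4.1,0],"turn":2},{"jaw":0.5,"translation":[2.6,-4.1,0],"turn":2},{"jaw":0.5,"translation":[2.6,-4.1,0],"turn":2},{"jaw":0.5,"translation":[3,-4.4,0],"turn":1}]'
python3 - <<'E'
from h import *
s=telemetry.observe();o=s["orientation"];print(s["t"],s["tool_pos"],o,s["opening"],"tool y deg",2*np.degrees(np.arctan2(o[1],o[0]))-90,s["ft_force"])
E
```

```text
t: 0.72
tool_pos: [330.6, 438.0, 231.0]
orientation: [-0.196, -3.135, 0.001]
ft_force: [0.3, 0.5, -0.0]
opening: 0.5
grasp_force: 0.0
t: 1.35
tool_pos: [460.4, 233.2, 231.1]
orientation: [0.078, -3.14, 0.0]
ft_force: [0.6, 0.2, 0.2]
opening: 0.501
grasp_force: 0.0
t: 1.98
tool_pos: [594.3, 25.8, 231.0]
orientation: [0.324, -3.124, -0.001]
ft_force: [0.8, 1.4, 0.2]
opening: 0.501
grasp_force: 0.0
1.975 [594.25926822  25.78134798 231.0028113 ] [ 3.24284308e-01 -3.12405641e+00 -8.39000678e-04] 0.5005153378934853 tool y deg -258.1475781751678 [0.80106196 1.40838362 0.23716403]
```

```bash
python3 -m pendant '[{"jaw":0.5,"translation":[0,0,-4],"turn":0},{"jaw":0.5,"translation":[0,0,-4],"turn":0},{"jaw":0.5,"translation":[0,0,-4],"turn":0},{"jaw":0.5,"translation":[0,0,-3.5],"turn":0},{"jaw":0.5,"translation":[0,0,-3],"turn":0}]'
python3 - <<'E'
from h import *
cv2.imwrite("pics/side1.png",cv2.resize(optics.snapshot("side")[150:300,220:480],None,fx=3,fy=3))
E
```

```text
t: 2.6
tool_pos: [593.2, 26.7, 44.5]
orientation: [0.322, -3.123, -0.0]
ft_force: [0.4, 0.3, -0.0]
opening: 0.501
grasp_force: 0.0
```

View pics/side1.png

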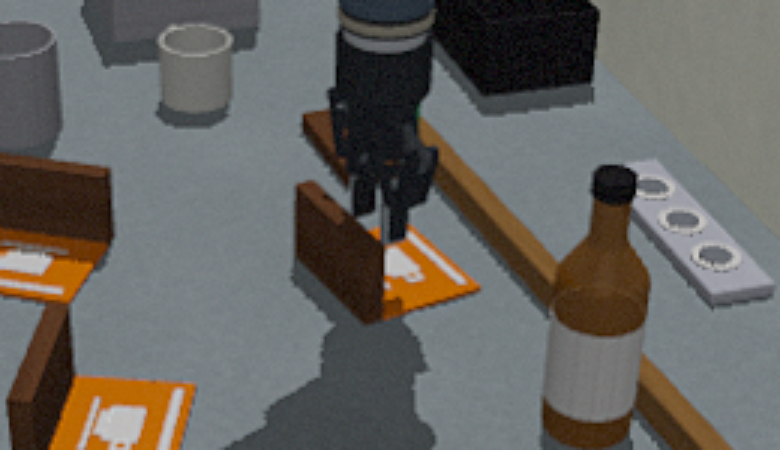

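The fingers hang just behind the foot wall at about (375,215) in the crop, below its top edge. Now I push towards the robot.

```bash
python3 -m pendant '[{"jaw":0.5,"translation":[-0.8,-0.16,0],"turn":0},{"jaw":0.5,"translation":[-0.8,-0.16,0],"turn":0},{"jaw":0.5,"translation":[-0.8,-0.16,0],"turn":0},{"jaw":0.5,"translation":[-0.7,-0.15,0],"turn":0},{"jaw":0.5,"translation":[-0.7,-0.15,0],"turn":0}]'
python3 -m pendant '[{"jaw":0.5,"translation":[-0.7,-0.15,0],"turn":0},{"jaw":0.5,"translation":[-0.7,-0.15,0],"turn":0},{"jaw":0.5,"translation":[-0.7,-0.15,0],"turn":0},{"jaw":0.5,"translation":[-0.7,-0.15,0],"turn":0},{"jaw":0.5,"translation":[-0.7,-0.15,0],"turn":0}]'
python3 - <<'E'
from h import *
cv2.imwrite("pics/side2.png",cv2.resize(optics.snapshot("side")[150:300,220:480],None,fx=3,fy=3))
E
```

```text
t: 3.28
tool_pos: [555.5, 18.8, 46.8]
orientation: [-0.322, 3.125, 0.0]
ft_force: [0.4, 0.6, 0.2]
opening: 0.5
grasp_force: 0.1
t: 3.9
tool_pos: [521.0, 11.4, 46.4]
orientation: [-0.322, 3.124, 0.0]
ft_force: [-0.9, 0.2, 0.5]
opening: 0.497
grasp_force: 0.0
```

View pics/side2.png

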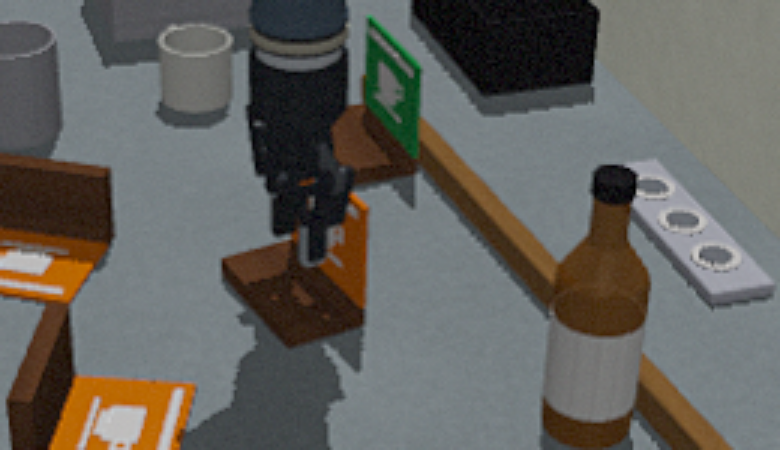

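The stand is now upright on its foot, with the fingers between the card and toe. I'll raise the tool, back off towards the robot and measure.

```bash
python3 -m pendant '[{"jaw":0.5,"translation":[-0.6,-0.12,0],"turn":0},{"jaw":0.5,"translation":[0,0,3],"turn":0},{"jaw":0.5,"translation":[0,0,3],"turn":0},{"jaw":0.5,"translation":[-3.5,-0.7,0],"turn":0},{"jaw":0.5,"translation":[-3.5,-0.7,0],"turn":0}]'
python3 - <<'E'
from h import *
im=optics.snapshot("top");cv2.imwrite("pics/top1.png",im)
cv2.imwrite("pics/top1c.png",cv2.resize(im[120:320,220:480],None,fx=3,fy=3))
E
```

```text
t: 4.58
tool_pos: [444.5, -3.9, 106.7]
orientation: [-0.322, 3.124, 0.0]
ft_force: [0.3, -0.9, 0.2]
opening: 0.498
grasp_force: 0.0
```

View pics/top1c.png

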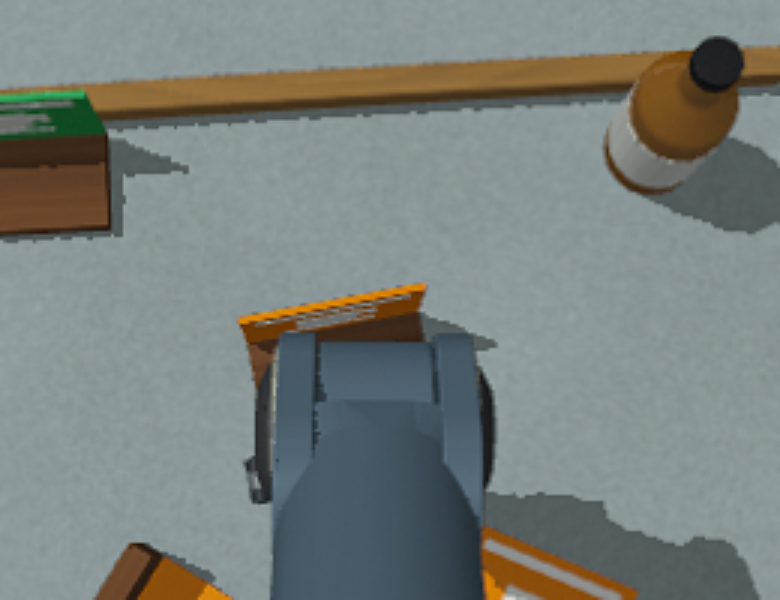

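The stand is upright with its card top edge running from (238,320) to (425,285) in the crop. The wrist hides the toe, so I compute the pose from the card's top back edge at z=110.

```bash
python3 - <<'E'
from h import *
px=np.array([(238,318),(426,284)])/3+[220,120]
P=onz("top",px,110);w=P[1]-P[0];a=np.degrees(np.arctan2(w[1],w[0]))+90
m=P.mean(0);n=np.array([np.cos(np.radians(a)),np.sin(np.radians(a))])
print(P,np.linalg.norm(w),"yaw",a,"back",m[:2],"toe mid",m[:2]-70*n)
s=telemetry.observe();print(s["joints"])
cv2.imwrite("pics/side3.png",cv2.resize(optics.snapshot("side")[150:300,220:480],None,fx=3,fy=3))
E
```

```text
[[536.91230453  74.22521529 110.        ]
 [560.47517983 -43.23500393 110.        ]] 119.80030129229071 yaw 11.343150534421582 back [548.69374218  15.49510568] toe mid [480.0610655    1.72718312]
[-0.2451231   0.26038077  0.18694844  2.20457096 -0.07580357  0.68904233
  1.76929809]
```

View pics/side3.png

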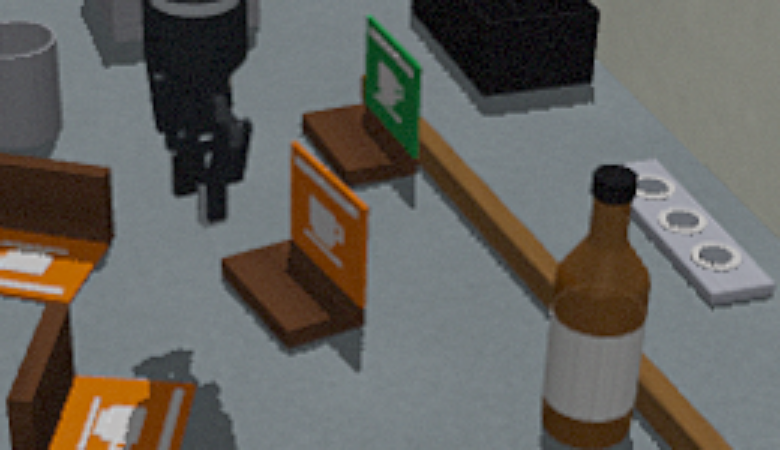

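```bash
python3 -m pendant '[{"jaw":0.5,"translation":[0,0,-3],"turn":0},{"jaw":0.5,"translation":[0,0,-3],"turn":0},{"jaw":0.5,"translation":[0,0,-2.5],"turn":0},{"jaw":0.5,"translation":[0,0,-1.3],"turn":0},{"jaw":0.5,"translation":[0,0,0],"turn":0}]'
python3 - <<'E'
from h import *
cv2.imwrite("pics/side4.png",cv2.resize(optics.snapshot("side")[150:300,220:480],None,fx=3,fy=3))
E
```

```text
t: 5.3
tool_pos: [445.0, -3.8, 7.8]
orientation: [0.322, -3.124, -0.0]
ft_force: [-0.2, 0.3, -0.3]
opening: 0.497
grasp_force: 0.0
```

View pics/side4.png

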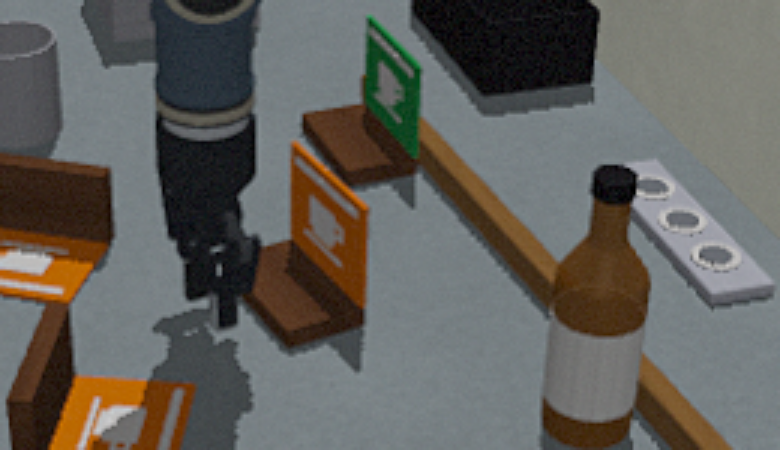

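The fingers are down just in front of the toe, with tips at (228,322) in the crop, close to the counter. I'll go 4 mm lower, then push.

```bash
python3 -m pendant '[{"jaw":0.5,"translation":[0.4,0.08,-0.4],"turn":0},{"jaw":0.5,"translation":[0.8,0.16,0],"turn":0},{"jaw":0.5,"translation":[0.8,0.16,0],"turn":0},{"jaw":0.5,"translation":[0.6,0.1,0],"turn":0},{"jaw":0.5,"translation":[0.8,0.06,0],"turn":-1}]'
python3 -m pendant '[{"jaw":0.5,"translation":[1,0.08,0],"turn":-1.2},{"jaw":0.5,"translation":[1,0.08,0],"turn":-1.2},{"jaw":0.5,"translation":[1,0.08,0],"turn":-1.2},{"jaw":0.5,"translation":[1,0.08,0],"turn":-1.2},{"jaw":0.5,"translation":[1,0.08,0],"turn":-1.2}]'
python3 -m pendant '[{"jaw":0.5,"translation":[1,0.08,0],"turn":0},{"jaw":0.5,"translation":[1,0.08,0],"turn":0},{"jaw":0.5,"translation":[1,0.08,0],"turn":0},{"jaw":0.5,"translation":[1,0.08,0],"turn":0},{"jaw":0.5,"translation":[1,0.08,0],"turn":0}]'
python3 - <<'E'
from h import *
im=optics.snapshot("top");cv2.imwrite("pics/top2.png",im)
hsv=cv2.cvtColor(im,cv2.COLOR_BGR2HSV);m=cv2.inRange(hsv,(8,200,120),(22,255,255));m[:160]=0;m[240:]=0;m[:,:280]=0;m[:,400:]=0
c=max(cv2.findContours(m,0,2)[0],key=cv2.contourArea);b=cv2.boundingRect(c);print(b)
x,y,ww,hh=b; p=[]
for u in range(x+2,x+ww-2): p.append((u,np.where(m[:,u])[0].min()-.5))
P=onz("top",p,110);f=np.polyfit(P[:,1],P[:,0],1);print("yaw",np.degrees(np.arctan(-f[0])),"mid",P.mean(0),"railgap",704-.0757*P[:,1].mean()-P[:,0].mean())
E
```

```text
t: 5.98
tool_pos: [477.6, 1.9, 4.1]
orientation: [0.293, -3.124, -0.001]
ft_force: [-3.3, 0.0, 2.5]
opening: 0.5
grasp_force: 1.7
t: 6.6
tool_pos: [529.7, 5.9, 4.3]
orientation: [-0.128, 3.139, 0.0]
ft_force: [-2.1, -0.4, -1.1]
opening: 0.5
grasp_force: 0.8
t: 7.22
tool_pos: [579.6, 9.9, 4.3]
orientation: [0.131, -3.139, -0.0]
ft_force: [-1.8, -1.4, -1.9]
opening: 0.498
grasp_force: 0.8
(301, 165, 1, 3)Traceback (most recent call last):
  File "<stdin>", line 7, in <module>
  File "h.py", line 9, in onz
    o,d=ray(name,px); return o+d*((z-o[2])/d[:,2])[:,None]
        ~~~^^^^^^^^^
  File "h.py", line 5, in ray
    u=cv2.undistortPoints(np.array(px,float).reshape(-1,1,2),K,D).reshape(-1,2)
      ~~~~~~~~~~~~~~~~~~~^^^^^^^^^^^^^^^^^^^^^^^^^^^^^^^^^^^^^^^^
cv2.error: OpenCV(4.12.0) /io/opencv/modules/calib3d/src/undistort.dispatch.cpp:347: error: (-215:Assertion failed) CV_IS_MAT(_src) && CV_IS_MAT(_dst) && (_src->rows == 1 || _src->cols == 1) && (_dst->rows == 1 || _dst->cols == 1) && _src->cols + _src->rows - 1 == _dst->rows + _dst->cols - 1 && (CV_MAT_TYPE(_src->type) == CV_32FC2 || CV_MAT_TYPE(_src->type) == CV_64FC2) && (CV_MAT_TYPE(_dst->type) == CV_32FC2 || CV_MAT_TYPE(_dst->type) == CV_64FC2) in function 'cvUndistortPointsInternal'
```

```bash
python3 -c "
import cv2
a=cv2.imread('pics/top2.png')[120:270,220:480]
cv2.imwrite('pics/c3.png',cv2.resize(a,None,fx=3,fy=3))"
```

```text
(no output)
```

View pics/c3.png

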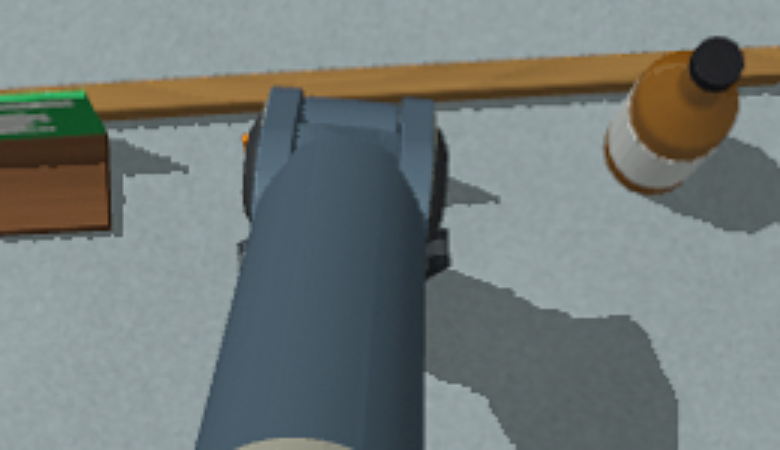

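The arm hides the stand from above, with no anomaly in view. About 40 mm of travel remain, so I'll continue and slow down at contact while watching the force.

```bash
python3 -m pendant '[{"jaw":0.5,"translation":[0.8,0.06,0],"turn":-0.4},{"jaw":0.5,"translation":[0.8,0.06,0],"turn":0},{"jaw":0.5,"translation":[0.7,0.05,0],"turn":0},{"jaw":0.5,"translation":[0.6,0.05,0],"turn":0},{"jaw":0.5,"translation":[0.3,0.02,0],"turn":0}]'
python3 -m pendant '[{"jaw":0.5,"translation":[0.2,0.02,0],"turn":0},{"jaw":0.5,"translation":[0.2,0.01,0],"turn":0},{"jaw":0.5,"translation":[0.2,0.02,0],"turn":0}]'
python3 -m pendant '[{"jaw":0.5,"translation":[0.2,0.01,0],"turn":0},{"jaw":0.5,"translation":[0.1,0.01,0],"turn":0}]'
```

```text
t: 7.9
tool_pos: [611.3, 12.2, 4.4]
orientation: [0.12, -3.139, -0.0]
ft_force: [-3.3, -0.3, 1.8]
opening: 0.499
grasp_force: 1.9
t: 8.28
tool_pos: [616.9, 12.7, 4.4]
orientation: [0.12, -3.139, -0.0]
ft_force: [-3.5, -0.7, 1.9]
opening: 0.499
grasp_force: 1.7
t: 8.52
tool_pos: [620.1, 12.9, 4.4]
orientation: [0.12, -3.139, -0.0]
ft_force: [-2.5, -0.0, 2.6]
opening: 0.499
grasp_force: 1.9
```

```bash
python3 -m pendant '[{"jaw":0.5,"translation":[0.2,0.01,0],"turn":0},{"jaw":0.5,"translation":[0.1,0.01,0],"turn":0}]'
python3 -m pendant '[{"jaw":0.5,"translation":[0.2,0.01,0],"turn":0},{"jaw":0.5,"translation":[0.1,0.01,0],"turn":0}]'
```

```text
t: 8.78
tool_pos: [623.1, 13.1, 4.3]
orientation: [-0.12, 3.139, 0.0]
ft_force: [-5.4, -0.0, 3.6]
opening: 0.499
grasp_force: 2.2
t: 9.02
tool_pos: [623.1, 13.1, 4.0]
orientation: [0.119, -3.133, -0.001]
ft_force: [-10.0, 0.3, 7.6]
opening: 0.502
grasp_force: 5.1
```

```bash
python3 - <<'E'
from h import *
cv2.imwrite("pics/side5.png",cv2.resize(optics.snapshot("side")[130:280,270:500],None,fx=3,fy=3))
E
```

```text
(no output)
```

View pics/side5.png

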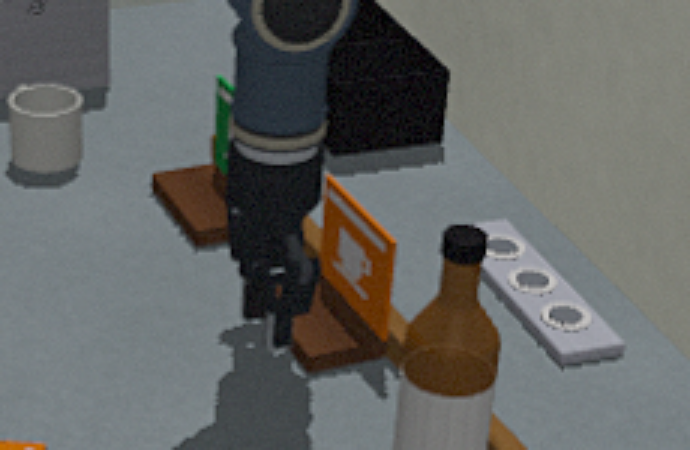

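The stand is at the rail: the TCP stopped and the force rose to 10 N. One more gentle press, then back off towards the robot and measure.

```bash
python3 -m pendant '[{"jaw":0.5,"translation":[0.15,0.01,0],"turn":0},{"jaw":0.5,"translation":[0.1,0.01,0],"turn":0},{"jaw":0.5,"translation":[0,0,0],"turn":0}]'
python3 -m pendant '[{"jaw":0.5,"translation":[-0.8,-0.06,0],"turn":0},{"jaw":0.5,"translation":[-2.5,-0.2,0],"turn":0},{"jaw":0.5,"translation":[-3,-0.2,0],"turn":0},{"jaw":0.5,"translation":[-4,-0.3,2],"turn":0},{"jaw":0.5,"translation":[-4,-0.3,3],"turn":0}]'
python3 - <<'E'
from h import *
im=optics.snapshot("top");cv2.imwrite("pics/top3.png",im)
cv2.imwrite("pics/top3c.png",cv2.resize(im[120:270,220:480],None,fx=3,fy=3,interpolation=2))
E
```

```text
t: 9.45
tool_pos: [623.1, 13.1, 3.6]
orientation: [0.119, -3.127, -0.001]
ft_force: [-14.7, -0.3, 10.0]
opening: 0.499
grasp_force: 7.0
t: 10.07
tool_pos: [485.7, 3.0, 54.6]
orientation: [-0.12, 3.137, -0.0]
ft_force: [0.1, -0.1, 1.7]
opening: 0.5
grasp_force: 0.0
```

View pics/top3c.png

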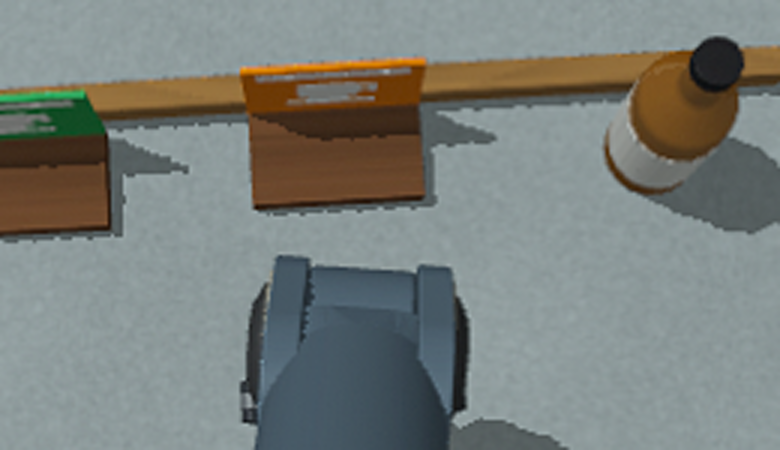

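The stand is upright at the rail. Its card top edge runs from (241,67) to (425,58) and its toe edge from (254,207) to (424,197), both about parallel to the rail. A quick numeric check.

```bash
python3 - <<'E'
from h import *
for nm,px,z,off in(("top",[(241,67),(425,57.5)],110,0),("toe",[(254,205),(424,194)],18,70)):
    P=onz("top",np.array(px)/3+[220,120],z);m=P.mean(0);w=P[1]-P[0]
    print(nm,"yaw",np.degrees(np.arctan(-w[0]/w[1])),"back gap",(704-.0757*m[1]-m[0])*.997-off,"y",m[1],np.linalg.norm(w))
E
```

```text
top yaw 4.006931382671057 back gap -0.6732346147136147 y 17.572232984534242 117.91121507174948
toe yaw 4.745635716525191 back gap -1.480302447699458 y 12.301692843975662 117.85574046398357
```

Flush (gap about 0 mm), square to within 0.5° (rail 4.3°), and centred. Handing in.

```bash
python3 -c "
from bench import workorder;print(workorder.job_done())"
```

```text
the job is handed in; nothing more can be done
None
```

The orange stand is upright and flush against the rail, near its middle and clear of the other things, by my camera measurements; the job is handed in, but no verdict came back.

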